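# Tip the mixing stick out of its tube and lay it over the cup on the paint scale

### The arm

A 6-joint arm with a two-finger parallel gripper is mounted at the origin on the work surface. World frame = base frame: x ahead of the robot, y to its left, z up, the work surface at z = 0. Lengths are in m, angles in rad, forces in N, time in s.
With the tool pointing down it reaches from about 0.35 to 0.85 m from the base axis. Payload 8.1 kg.
Tool frame: the origin (TCP) lies midway between the tips of the shut fingers; the grasp point (between the pads) lies 19 mm behind it; z points along the fingers, y is the direction in which the jaws open and shut (so a half turn about z gives the same grasp; the last joint's range is limited). The gripper opens to 93 mm and grips with 3 to 60 N. Pads are 15 mm wide; open, the fingers measure 128 mm over their backs; the gripper's body (75 mm by 188 mm) begins 65 mm behind the grasp point.
Start: joints at [1.135, 0.13, 1.488, -0, 1.523, -0.085], TCP at [0.206, 0.563, 0.219] pointing down, gripper open.
Joint ranges: [-2.96, 2.96], [-0.89, 2.26], [0.02, 2.5], [-1.34, 4.48], [0, 2.73], [-2.66, 2.66]. Speed limits (rad/s): [2.39, 2.39, 2.79, 3.14, 3.14, 3.14].

### API

Orientations are given as a rotation vector (axis times angle).
In Python, from plant import robot gives the robot as it stands. The module is installed in compiled form; this text tells all that it offers.
- The arm moves only by the shell command python3 -m pendant 'ROWS' [FORCE]. ROWS is JSON, a list of rows, each an object with "translation": the shift along the tool's x, y, z in mm, a list of three; "twist": the turn, a rotation vector about the tool's x, y, z in rad, a list of three; "grip": the opening, from -1 (shut) to 1 (fully open). A call has exactly 10 rows; each row shifts and turns the pose as measured when the row begins, along the tool's axes as they then stand; what a row does not reach is not made up. A row lasts 1/10 s, in which the tool goes at most 50 mm and 8.59 degrees, less where a joint would pass 70% of its speed; a pose out of reach is approached as far as the arm can. A call is refused whole if a number of a shift passes 50 or a number of a turn 0.15, either way. A call with a gripper value outside its range is refused whole. The fingers move at their own pace and stop on an object; FORCE is the grip in N (left out, the last holds). Time passes only in rows, so rows that do not move let the fingers close, or fill a call up. It gives the time, the measured TCP pose, the force and the opening at its end, in the units of the state.
- robot.read_state(): the state, without advancing time (a new reading comes with each control period).
- robot.read_camera(name): name is "side" or "top"; returns (picture, depth): 480x640x3 uint8, red, green, blue; 480x640 float32, m along the optical axis (not along the pixel's ray), 0 where there is no reading.
- robot.camera_info(name): a dict with "vertical_fov" (degrees; the focal length in pixels is half the picture's height over the tangent of half this angle, whatever the lens; pixels are square), "cx", "cy" (the principal point, pixels), "D" ([k1, k2, p1, p2, k3] as OpenCV has them; the pictures are not rectified), "cam_to_world" (4x4, takes a point from camera to world coordinates). Camera axes: x right, y up, looking along -z (the intrinsics and any distortion apply to the point x, -y, -z); pixel columns grow to the right and rows downward; lengths in m; the calibration is good to about 2 mm. A picture is of the moment at which its call begins. camera_info takes no time and is no camera call.
- robot.close_job(): hands the job in, once; it reports no verdict.
The state is a dict: "t": time; "q": joint angles; "dq": joint speeds; "joint_torque": joint torques, N m; "tool_pos": TCP position; "orientation": TCP orientation; "force": force on the tool from outside, world axes, zero at the start; "wrist_torque": the same for the moment, N m; "opening": finger opening in m.
Only numpy, scipy, OpenCV 4.12 (cv2) and the standard library are available. Lean on these libraries where they do the work, as an engineer would, in place of code of your own. Each camera call takes 0.05 s, during which the arm holds its last target. There are 200 camera calls.

### The job

The clean mixing stick has slipped down inside its flat storage tube. Pick up the tube and tip its open end down close over the bench so that the stick slides partly out, lay the tube back flat on the bench with the stick's end still standing out of it and let go, then draw the stick out by that end and lay it gently across the rim of the cup on the scale, roughly centred, so that the two can be tared together. Never let the stick fall out onto the dirty bench, do not shift or upset the cup, and leave the other things where they are.

Things in the scene. Friction and masses are not known exactly. Their poses are not given: they have to be found in the camera images.
- tube: Loose rectangular tube of smooth grey plastic lying flat on the bench, 210 mm long, 40 mm wide, 26 mm high outside, walls 4 mm (bore 32 wide, 18 high), 0.13 to 0.21 kg. x axis along it to the open mouth at x = +105 mm; the end x = -105 mm is closed by a black cap (the bore ends at x = -95 mm). z is up. Origin: middle of the underside. It can be gripped across its width and balances near the middle
- tube_mouth (a point): centre of the tube's open mouth, 13 mm above its underside. The stick does not slide in the level tube; it starts to slide when the tube is tipped by 17 to 26 degrees (friction varies), then runs until its end meets the bench, where it may skid on if the mouth is held much higher than 30 mm. More than 85 mm out of the mouth it overbalances
- stick: Loose flat aluminium mixing stick with fine graduation lines, 170 mm long (x), 26 mm wide (y), 6 mm thick (z), 0.06 to 0.1 kg, both ends alike. Origin: middle of its underside. At first it lies along the tube's inner floor (4 mm above the bench), its near end 8 to 29 mm inside the mouth, out of the fingers' reach
- scale: Digital paint scale, fixed: round flat pan of 230 mm diameter, its top 60 mm above the bench; black housing under it 190 mm wide (y), from x = -105 to 195 mm, 38 mm high. Origin: on the bench under the pan's centre. Its x axis points from the pan's centre to the pillar
- scale_head (a point): point on the scale's pillar axis under the display head: 170 mm from the pan's centre along the scale's x axis, 240 mm above the bench. The pillar is 34 mm (x) by 62 mm (y); the head, 185 mm wide (y), is tilted to face the user and spans 128 to 252 mm from the pan's centre at heights from 235 to 310 mm
- cup: Loose empty white plastic mixing cup standing on the pan near its middle, 100 mm high, 90 mm across the rim outside and 72 mm at the foot, wall 3 mm, 0.08 to 0.13 kg. The origin is the middle of its underside
- cup_rim (a point): centre of the cup's mouth, level with the rim (160 mm above the bench)
- toner: bystander: aluminium bottle with a black cap and a green label, 66 mm diameter, 190 mm tall, origin under its middle
- mug: bystander: white mug, 82 mm diameter, 95 mm tall, origin under its middle, handle towards its y axis
- jug: bystander: large clear plastic mixing jug, 120 mm across the rim, 150 mm tall, origin under its middle
- tape: bystander: roll of orange masking tape lying flat, 110 mm diameter, 25 mm high, origin under its middle
- tin: bystander: closed paint tin, 108 mm diameter, 130 mm tall, origin under its middle
- scraper: bystander: spatula lying on the bench, along its x axis
- block: bystander: dark sanding block with a cork face, 120 by 65 by 33 mm, origin under its middle, long side along its x axis
Not all that is in view belongs to the job. Leave any turquoise look-alike of the cup alone.

How it is judged:
By the outcome, as a careful person would: the job done as asked, in the order asked, and still so for the second after the job is handed in, with the robot touching nothing.
It also fails if it takes over 51 s, if anything falls off the work surface, if the arm or the gripper's body presses on something with over 40 N, if the wrist force passes 120 N, or if a joint passes its speed limit or range.

## Working session

There is one attempt and no reset: what is moved stays moved. The work goes in short steps, Python scripts to look and compute and a shell command to move; the robot and the scene stay as the last step left them, time stands still between calls to the robot, and variables do not carry over. Pictures are saved under pics/ and viewed, about 8 in all and at most 12, crops included, and the job is handed in when it is done.

```bash
mkdir -p pics; cat > h.py <<'E'
import numpy as np, cv2
from scipy.spatial.transform import Rotation as R
from plant import robot
def K(n):
    c=robot.camera_info(n); f=240/np.tan(np.radians(c["vertical_fov"])/2)
    return np.array([[f,0,c["cx"]],[0,f,c["cy"]],[0,0,1]]),np.array(c["D"],float),np.array(c["cam_to_world"])
def snap(n,name):
    p,d=robot.read_camera(n); cv2.imwrite(f"pics/{name}.png",p[:,:,::-1]); np.save(f"pics/{name}.npy",d); return p,d
def plane(n,px,z):
    k,D,T=K(n); u=cv2.undistortPoints(np.array(px,float).reshape(-1,1,2),k,D).reshape(-1,2)
    r=np.c_[u[:,0],-u[:,1],-np.ones(len(u))]@T[:3,:3].T; o=T[:3,3]
    return o+r*((z-o[2])/r[:,2])[:,None]
def pts(n,px,d):
    k,D,T=K(n); px=np.array(px); u=cv2.undistortPoints(px.astype(float).reshape(-1,1,2),k,D).reshape(-1,2)
    z=d[px[:,1].astype(int),px[:,0].astype(int)][:,None]
    return (np.c_[u[:,0],-u[:,1],-np.ones(len(u))]*z)@T[:3,:3].T+T[:3,3]
def proj(n,P):
    k,D,T=K(n); c=(np.atleast_2d(P)-T[:3,3])@T[:3,:3]; c=c*[1,-1,-1]
    return cv2.projectPoints(c,np.zeros(3),np.zeros(3),k,D)[0].reshape(-1,2)
def st():
    s=robot.read_state(); return s,R.from_rotvec(s["orientation"]).as_matrix()
E
python3 - <<'E'
from h import *
for n in("top","side"): snap(n,n+"0"); k,D,T=K(n); print(n,k[0,0],D,T.round(3).tolist())
s,M=st(); print(s,M.round(3))
E
```

```text
top 618.259852740119 [-0.01530733  0.          0.          0.          0.        ] [[0.009, 0.997, -0.075, 0.394], [-1.0, 0.008, -0.01, -0.005], [-0.01, 0.075, 0.997, 1.921], [0.0, 0.0, 0.0, 1.0]]
side 506.28295185232616 [-0.03401727  0.          0.          0.          0.        ] [[0.848, 0.316, -0.424, 0.058], [-0.529, 0.521, -0.67, -0.774], [0.009, 0.793, 0.609, 0.875], [0.0, 0.0, 0.0, 1.0]]
{'t': 0.1, 'q': array([ 1.13459463e+00,  1.31084505e-01,  1.48918426e+00, -8.80308965e-06,
        1.52296515e+00, -8.54075319e-02]), 'dq': array([-0.0007891 , -0.00295225, -0.00291762, -0.00120747, -0.00159537,
        0.00081726]), 'joint_torque': array([ 2.91768811e-03, -5.61339605e+01, -4.93097091e+01,  7.72153353e-02,
        2.89117143e-02, -7.69452299e-05]), 'tool_pos': array([0.20595724, 0.56300301, 0.21768539]), 'orientation': array([-5.48132011e-01, -3.09298301e+00,  2.49412933e-03]), 'force': array([ 0.12646195, -0.06369815,  0.200321  ]), 'wrist_torque': array([0.02755575, 0.05711113, 0.01601467]), 'opening': 0.09294036415488549} [[-0.939  0.344 -0.001]
 [ 0.344  0.939 -0.001]
 [ 0.    -0.002 -1.   ]]
```

View pics/top0.png

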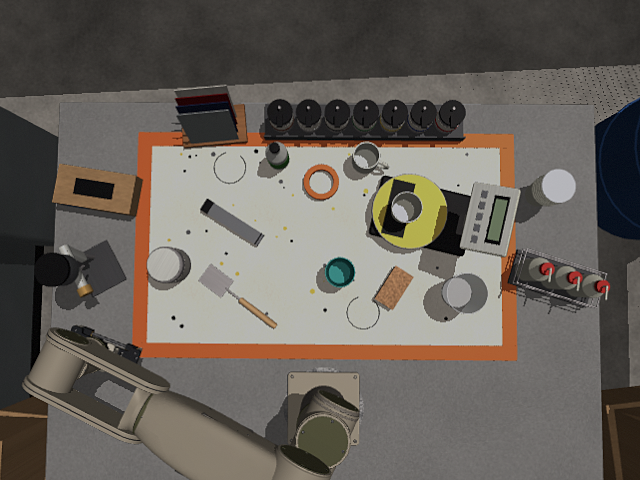

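View pics/side0.png

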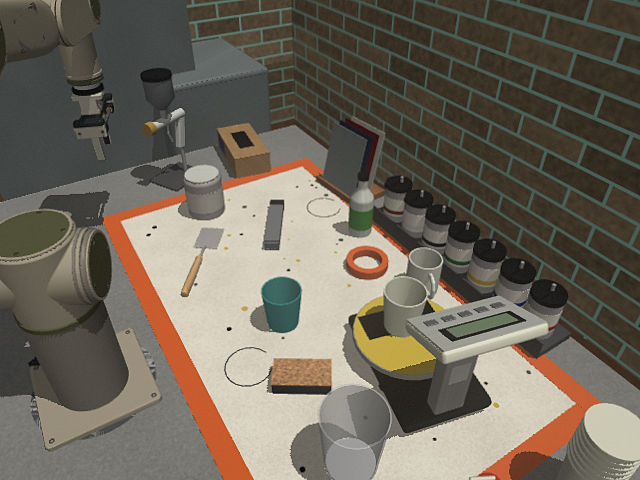

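The top view shows the tube with its black cap at about (206,206) and mouth at about (260,240). The white cup is on the yellow pan at about (405,208), with the scale head at (490,218). The turquoise look-alike is at (340,272).

```bash
cat > m.py <<'E'
from h import *
d=np.load("pics/top0.npy"); im=cv2.imread("pics/top0.png")
v,u=np.mgrid[0:480,0:640]; px=np.c_[u.ravel(),v.ravel()]
P=pts("top",px,d).reshape(480,640,3); z=P[...,2]
print("bench z",np.median(z[150:330,290:310]), "depth at tube", z[222,230])
def box(x0,x1,y0,y1): m=np.zeros((480,640),bool); m[y0:y1,x0:x1]=1; return m
m=box(190,275,190,255)&(z>.018)&(z<.034)
c=cv2.minAreaRect(P[m][:,:2].astype(np.float32)*1000); print("tube depth rect",c, m.sum())
m2=(box(190,275,190,255)&(im.max(2)<160)).astype(np.uint8); m2=cv2.morphologyEx(m2,cv2.MORPH_OPEN,np.ones((5,5),np.uint8))
c=plane("top",np.argwhere(m2)[:,::-1],.026)[:,:2]; r=cv2.minAreaRect((c*1000).astype(np.float32)); print("tube colour",r,cv2.boxPoints(r))
m=box(380,430,180,235)&(z>.15)&(z<.17); r=cv2.minEnclosingCircle(P[m][:,:2].astype(np.float32)*1000); print("rim",r,m.sum(),np.median(P[m],0))
m=box(360,455,165,255)&(z>.05)&(z<.07); r=cv2.minEnclosingCircle(P[m][:,:2].astype(np.float32)*1000); print("pan",r,m.sum())
hsv=cv2.cvtColor(im,cv2.COLOR_BGR2HSV); y=(hsv[...,0]>20)&(hsv[...,0]<35)&(hsv[...,1]>110)&box(360,455,165,255)
q=plane("top",np.argwhere(y)[:,::-1],.06)[:,:2]; print("pan col",cv2.minEnclosingCircle((q*1000).astype(np.float32)))
m=box(455,525,175,260)&(z>.2); r=cv2.minAreaRect(P[m][:,:2].astype(np.float32)*1000); print("head",r,P[m].min(0),P[m].max(0))
for n,b,h in(("tin",(140,195,240,290),.1),("toner",(260,295,135,172),.08),("tape",(300,342,160,205),.015),("mug",(350,390,140,180),.06),("teal",(320,360,252,292),.06),("scraper",(195,280,260,330),.005)):
    m=box(*b)&(z>h); print(n,P[m].min(0).round(3),P[m].max(0).round(3))
E
python3 m.py
cat > /dev/null; python3 -c "
import cv2;a=cv2.imread('pics/top0.png');c=cv2.resize(a[180:270,180:300],None,fx=3.3,fy=3.3,interpolation=2);d=cv2.resize(a[160:270,360:500],None,fx=2.7,fy=2.7,interpolation=2)
cv2.imwrite('pics/c0.png',cv2.hconcat([c[:297],d[:297]]))"
```

```text
bench z 0.0012315073788761177 depth at tube 0.03216014287253666
tube depth rect ((536.4788818359375, 305.864990234375), (212.00286865234375, 109.98238372802734), 57.65167236328125) 786
tube colour ((562.3652954101562, 288.3858337402344), (213.7769012451172, 52.236454010009766), 57.475547790527344) [[482.8738  212.30428]
 [526.9176  184.21883]
 [641.8568  364.4674 ]
 [597.813   392.55286]]
rim ((600.0494384765625, -235.07911682128906), 45.220680236816406) 136 [ 0.60716104 -0.24656253  0.15887245]
pan ((621.4058227539062, -242.30886840820312), 171.26699829101562) 3910
pan col ((607.9191284179688, -238.22499084472656), 130.9282684326172)
head ((531.7696533203125, -258.77044677734375), (205.81333923339844, 539.5923461914062), 7.650856971740723) [ 0.39385951 -0.51853759  0.24257999] [ 0.65596605 -0.0050766   1.92143003]
tin [ 0.38  -0.005  0.1  ] [0.483 0.523 1.921]
toner [ 0.394 -0.005  0.081] [0.797 0.177 1.921]
tape [ 0.394 -0.05   0.015] [0.747 0.077 1.921]
mug [ 0.394 -0.189  0.06 ] [ 0.804 -0.005  1.921]
teal [ 0.37  -0.088  0.06 ] [ 0.458 -0.003  1.921]
scraper [ 0.236 -0.005  0.005] [0.45  0.401 1.921]
```

View pics/c0.png

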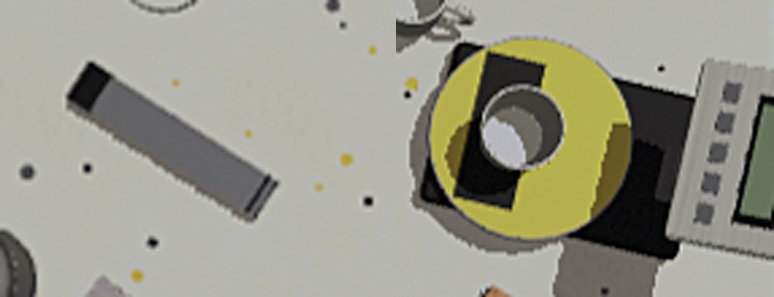

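The crop shows the tube clearly: cap upper left, mouth lower right, with a shadow along its lower-left side. Correcting for that shadow, I estimate the tube centre at about (0.568, 0.286) and its axis (toward the cap) at 57.5°. Next I move above it.

```bash
python3 -m pendant '[{"translation":[-43.5,-13.6,0],"twist":[0,0,0],"grip":1},{"translation":[-43.5,-13.6,0],"twist":[0,0,0],"grip":1},{"translation":[-43.5,-13.6,0],"twist":[0,0,0],"grip":1},{"translation":[-43.5,-13.6,0],"twist":[0,0,0],"grip":1},{"translation":[-43.5,-13.6,0],"twist":[0,0,0],"grip":1},{"translation":[-43.5,-13.6,0],"twist":[0,0,0],"grip":1},{"translation":[-43.5,-13.6,0],"twist":[0,0,0],"grip":1},{"translation":[-43.5,-13.6,0],"twist":[0,0,0],"grip":1},{"translation":[-43.5,-13.6,0],"twist":[0,0,0],"grip":1},{"translation":[-43.5,-13.6,0],"twist":[0,0,0],"grip":1}]'
python3 -m pendant '[{"translation":[0,0,0],"twist":[0,0,0.149],"grip":1},{"translation":[0,0,0],"twist":[0,0,0.149],"grip":1},{"translation":[0,0,0],"twist":[0,0,0.149],"grip":1},{"translation":[0,0,0],"twist":[0,0,0.149],"grip":1},{"translation":[0,0,0],"twist":[0,0,0.149],"grip":1},{"translation":[0,0,0],"twist":[0,0,0.149],"grip":1},{"translation":[0,0,0],"twist":[0,0,0.149],"grip":1},{"translation":[0,0,0],"twist":[0,0,0.149],"grip":1},{"translation":[0,0,0],"twist":[0,0,0.149],"grip":1},{"translation":[0,0,0],"twist":[0,0,0.149],"grip":1}]'
cat > go.py <<'E'
import sys
from h import *
# usage: go.py x y z yawdeg(of tool x)  -> remaining move in tool axes
s,M=st(); g=np.array(list(map(float,sys.argv[1:4]))); a=np.radians(float(sys.argv[4]))
G=np.array([[np.cos(a),np.sin(a),0],[np.sin(a),-np.cos(a),0],[0,0,-1]]).astype(float)
print("t",round(s["t"],2),"pos",s["tool_pos"].round(4),"yaw",np.degrees(np.arctan2(M[1,0],M[0,0])).round(2),"zaxis",M[:,2].round(3),"q",s["q"].round(2))
print("tool mm",((g-s["tool_pos"])@M*1000).round(1),"after-turn mm",((g-s["tool_pos"])@G*1000).round(1),"twist",R.from_matrix(M.T@G).as_rotvec().round(4))
print("F",s["force"].round(1),"open",round(s["opening"],4))
E
python3 go.py .568 .286 .05 57.5
```

```text
t: 1.1
tool_pos: [0.5741, 0.279, 0.2117]
orientation: [-0.529, -3.09, 0.01]
force: [-0.2, 0.3, 0.9]
opening: 0.0926
t: 2.1
tool_pos: [0.5766, 0.2699, 0.2031]
orientation: [-2.501, -1.896, 0.034]
force: [0.1, 1.3, 0.5]
opening: 0.0933
t 2.1 pos [0.5766 0.2699 0.2031] yaw 74.33 zaxis [-0.019 -0.011 -1.   ] q [ 0.36  0.26  1.37 -0.    1.53  0.63]
tool mm [ 15.6 -10.3 153. ] after-turn mm [  9.  -15.9 153.1] twist [-0.013   0.0179  0.2936]
F [0.1 1.3 0.5] open 0.0933
```

```bash
python3 -m pendant '[{"translation":[7.8,-5.1,0],"twist":[-0.0065,0.009,0.147],"grip":1},{"translation":[4.5,-7.9,0],"twist":[-0.0065,0.009,0.147],"grip":1},{"translation":[0,0,20],"twist":[0,0,0],"grip":1},{"translation":[0,0,20],"twist":[0,0,0],"grip":1},{"translation":[0,0,20],"twist":[0,0,0],"grip":1},{"translation":[0,0,20],"twist":[0,0,0],"grip":1},{"translation":[0,0,15],"twist":[0,0,0],"grip":1},{"translation":[0,0,5],"twist":[0,0,0],"grip":1},{"translation":[0,0,0],"twist":[0,0,0],"grip":1},{"translation":[0,0,0],"twist":[0,0,0],"grip":1}]'
python3 go.py .568 .286 .01 57.5
python3 - <<'E'
from h import *
for n in("side","top"):
    p,d=snap(n,n+"1"); s,M=st(); print(n,proj(n,s["tool_pos"]))
a=cv2.imread("pics/side1.png");b=cv2.imread("pics/top1.png")
cv2.imwrite("pics/c1.png",cv2.hconcat([cv2.resize(a[150:290,210:350],(400,400)),cv2.resize(b[170:270,180:280],(400,400))]))
E
```

```text
t: 3.1
tool_pos: [0.5661, 0.2859, 0.0962]
orientation: [-2.762, -1.495, 0.008]
force: [0.3, 0.3, -0.1]
opening: 0.0929
t 3.1 pos [0.5661 0.2859 0.0962] yaw 56.84 zaxis [-0.005 -0.002 -1.   ] q [0.39 0.31 1.51 0.   1.33 0.97]
tool mm [ 1.5  1.8 86.2] after-turn mm [ 1.1  1.6 86.2] twist [-0.0032  0.0042 -0.0115]
F [ 0.3  0.3 -0.1] open 0.0929
side [[272.43931469 198.56222746]]
top [[228.01731691 219.5343721 ]]
```

View pics/c1.png

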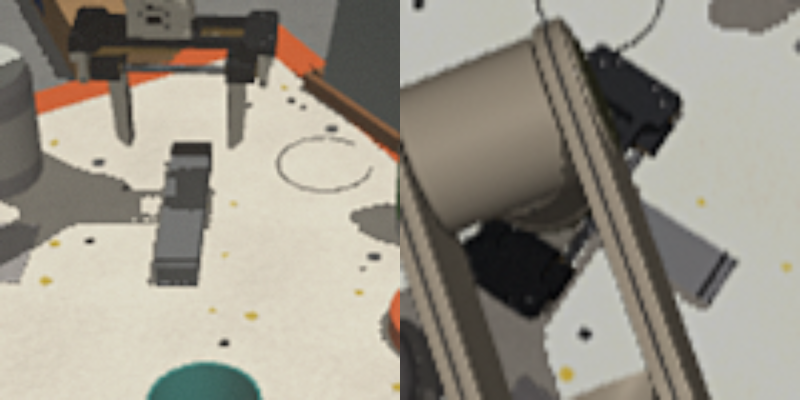

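The tube is centred between the fingers in both views (mouth at crop (180,275) on the left, (715,280) on the right). I'll go down and grip.

```bash
python3 -m pendant '[{"translation":[1.1,1.6,15],"twist":[-0.003,0.004,-0.011],"grip":1},{"translation":[0,0,15],"twist":[0,0,0],"grip":1},{"translation":[0,0,15],"twist":[0,0,0],"grip":1},{"translation":[0,0,15],"twist":[0,0,0],"grip":1},{"translation":[0,0,14],"twist":[0,0,0],"grip":1},{"translation":[0,0,10],"twist":[0,0,0],"grip":1},{"translation":[0,0,5],"twist":[0,0,0],"grip":1},{"translation":[0,0,2],"twist":[0,0,0],"grip":1},{"translation":[0,0,0],"twist":[0,0,0],"grip":1},{"translation":[0,0,0],"twist":[0,0,0],"grip":1}]'
python3 go.py .568 .286 .005 57.5
```

```text
t: 4.2
tool_pos: [0.5711, 0.2873, 0.0032]
orientation: [2.755, 1.509, 0.01]
force: [1.5, 0.7, -0.0]
opening: 0.0932
t 4.2 pos [0.5711 0.2873 0.0032] yaw 57.43 zaxis [ 0.006  0.002 -1.   ] q [0.39 0.42 1.56 0.   1.16 0.95]
tool mm [-2.7 -2.  -1.8] after-turn mm [-2.8 -2.  -1.8] twist [ 0.0035 -0.005  -0.0011]
F [ 1.5  0.7 -0. ] open 0.0932
```

```bash
python3 -m pendant '[{"translation":[0,0,-1],"twist":[0,0,0],"grip":0.5},{"translation":[0,0,0],"twist":[0,0,0],"grip":0.2},{"translation":[0,0,0],"twist":[0,0,0],"grip":-1},{"translation":[0,0,0],"twist":[0,0,0],"grip":-1},{"translation":[0,0,0],"twist":[0,0,0],"grip":-1},{"translation":[0,0,0],"twist":[0,0,0],"grip":-1},{"translation":[0,0,0],"twist":[0,0,0],"grip":-1},{"translation":[0,0,0],"twist":[0,0,0],"grip":-1},{"translation":[0,0,0],"twist":[0,0,0],"grip":-1},{"translation":[0,0,0],"twist":[0,0,0],"grip":-1}]' 45
python3 go.py .568 .286 .005 57.5
```

```text
t: 5.2
tool_pos: [0.5726, 0.2882, 0.007]
orientation: [2.754, 1.509, 0.016]
force: [-0.4, 0.3, 1.0]
opening: 0.0399
t 5.2 pos [0.5726 0.2882 0.007 ] yaw 57.44 zaxis [ 0.009  0.004 -1.   ] q [0.39 0.42 1.55 0.   1.16 0.95]
tool mm [-4.4 -2.7  1.9] after-turn mm [-4.4 -2.7  2. ] twist [ 0.0055 -0.0084 -0.001 ]
F [-0.4  0.3  1. ] open 0.0399
```

Gripped: the opening is 39.9 mm. I'll pivot the tube about a point roughly 50 mm beyond the mouth on the bench, so that wherever the stick starts to slide it can only come about 50 mm out.

```bash
python3 -m pendant '[{"translation":[0,0,-4],"twist":[0,0,0],"grip":-1},{"translation":[0,0,-5],"twist":[0,0,0],"grip":-1},{"translation":[0,0,-3],"twist":[0,0.03,0],"grip":-1},{"translation":[0,0,-3],"twist":[0,0.03,0],"grip":-1},{"translation":[0,0,-3],"twist":[0,0.03,0],"grip":-1},{"translation":[0.4,0,-3],"twist":[0,0.03,0],"grip":-1},{"translation":[0.5,0,-3],"twist":[0,0.03,0],"grip":-1},{"translation":[0.5,0,-3],"twist":[0,0.03,0],"grip":-1},{"translation":[0.6,0,-3],"twist":[0,0.03,0],"grip":-1},{"translation":[0,0,0],"twist":[0,0,0],"grip":-1}]'
cat > ti.py <<'E'
from h import *
s,M=st(); th=np.arcsin(M[2,0]); H=s["tool_pos"][2]; m=s["tool_pos"]+M@[-.110,0,.003]
print("t",round(s["t"],2),"pos",s["tool_pos"].round(4),"tilt",np.degrees(th).round(2),"floor z mouth",m[2].round(4),"Lmax",(m[2]/np.sin(th)).round(4),"F",s["force"].round(1),"tau",s["wrist_torque"].round(2),"open",s["opening"].round(4),"yaw",np.degrees(np.arctan2(M[1,0],M[0,0])).round(2),"y.z",M[2,1].round(3))
E
python3 ti.py
```

```text
t: 6.2
tool_pos: [0.5702, 0.2857, 0.0379]
orientation: [-2.647, -1.449, -0.315]
force: [-0.3, -0.6, -4.2]
opening: 0.0396Traceback (most recent call last):
  File "ti.py", line 3, in <module>
    print("t",round(s["t"],2),"pos",s["tool_pos"].round(4),"tilt",np.degrees(th).round(2),"floor z mouth",m[2].round(4),"Lmax",(m[2]/np.sin(th)).round(4),"F",s["force"].round(1),"tau",s["wrist_torque"].round(2),"open",s["opening"].round(4),"yaw",np.degrees(np.arctan2(M[1,0],M[0,0])).round(2),"y.z",M[2,1].round(3))
                                                                                                                                                                                                                          ^^^^^^^^^^^^^^^^^^
AttributeError: 'float' object has no attribute 'round'
```

```bash
sed -i 's/s\["opening"\].round(4)/round(s["opening"],4)/' ti.py; python3 ti.py
python3 - <<'E'
from h import *
snap("side","side2"); a=cv2.imread("pics/side2.png"); cv2.imwrite("pics/c2.png",cv2.resize(a[150:300,200:400],(800,600)))
E
```

```text
t 6.2 pos [0.5702 0.2857 0.0379] tilt 13.41 floor z mouth 0.0094 Lmax 0.0407 F [-0.3 -0.6 -4.2] tau [-0.29  0.23  0.  ] open 0.0396 yaw 57.42 y.z 0.005
```

View pics/c2.png

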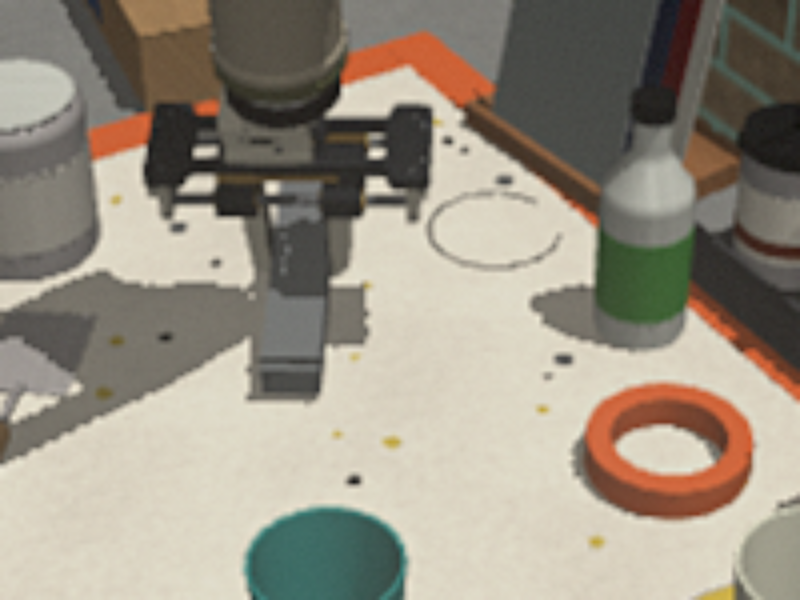

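```bash
python3 -m pendant '[{"translation":[1.4,0,-5.4],"twist":[0,0.033,0],"grip":-1},{"translation":[1.5,0,-5.4],"twist":[0,0.033,0],"grip":-1},{"translation":[1.7,0,-5.3],"twist":[0,0.033,0],"grip":-1},{"translation":[1.9,0,-5.3],"twist":[0,0.033,0],"grip":-1},{"translation":[2.1,0,-5.2],"twist":[0,0.033,0],"grip":-1},{"translation":[2.3,0,-5.1],"twist":[0,0.033,0],"grip":-1},{"translation":[2.5,0,-5],"twist":[0,0.033,0],"grip":-1},{"translation":[2.7,0,-5],"twist":[0,0.033,0],"grip":-1},{"translation":[0,0,0],"twist":[0,0,0],"grip":-1},{"translation":[0,0,0],"twist":[0,0,0],"grip":-1}]'
python3 ti.py
python3 - <<'E'
from h import *
snap("side","side3"); a=cv2.imread("pics/side3.png"); cv2.imwrite("pics/c3.png",cv2.resize(a[180:280,220:340],(720,600)))
E
```

```text
t: 7.25
tool_pos: [0.5699, 0.2866, 0.0836]
orientation: [-2.486, -1.364, -0.643]
force: [0.6, 0.3, -3.2]
opening: 0.0398
t 7.25 pos [0.5699 0.2866 0.0836] tilt 28.79 floor z mouth 0.028 Lmax 0.0581 F [ 0.6  0.3 -3.2] tau [-0.32  0.33  0.03] open 0.0398 yaw 57.63 y.z 0.006
```

View pics/c3.png

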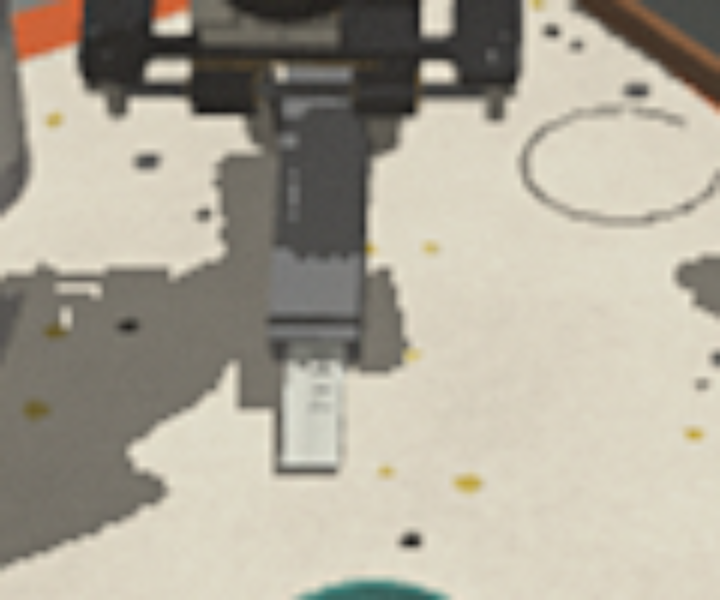

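The stick now stands about 55 mm out of the mouth, with its end at crop (308,465). I'll go back along the same bench-pivot path so it cannot run further while the tilt is still steep.

```bash
python3 -m pendant '[{"translation":[-0.7,0,5.6],"twist":[0,-0.0345,0],"grip":-1},{"translation":[-0.6,0,5.6],"twist":[0,-0.0345,0],"grip":-1},{"translation":[-0.4,0,5.6],"twist":[0,-0.0345,0],"grip":-1},{"translation":[-0.1,0,5.7],"twist":[0,-0.0345,0],"grip":-1},{"translation":[0.1,0,5.7],"twist":[0,-0.0345,0],"grip":-1},{"translation":[0.2,0,5.7],"twist":[0,-0.0345,0],"grip":-1},{"translation":[0.4,0,5.6],"twist":[0,-0.0345,0],"grip":-1},{"translation":[0.5,0,5.6],"twist":[0,-0.0345,0],"grip":-1},{"translation":[0,0,0],"twist":[0,0,0],"grip":-1},{"translation":[0,0,0],"twist":[0,0,0],"grip":-1}]'
python3 ti.py
```

```text
t: 8.3
tool_pos: [0.5805, 0.3029, 0.0384]
orientation: [-2.66, -1.462, -0.286]
force: [-0.0, -0.5, -2.2]
opening: 0.0398
t 8.3 pos [0.5805 0.3029 0.0384] tilt 11.99 floor z mouth 0.0126 Lmax 0.0608 F [-0.  -0.5 -2.2] tau [-0.21  0.23  0.01] open 0.0398 yaw 57.64 y.z 0.009
```

```bash
python3 -m pendant '[{"translation":[-0.6,0,3.2],"twist":[0,-0.03,0],"grip":-1},{"translation":[-0.5,0,3.2],"twist":[0,-0.03,0],"grip":-1},{"translation":[-0.4,0,3.2],"twist":[0,-0.03,0],"grip":-1},{"translation":[-0.3,0,3.2],"twist":[0,-0.03,0],"grip":-1},{"translation":[-0.2,0,3.2],"twist":[0,-0.03,0],"grip":-1},{"translation":[-0.1,0,3.2],"twist":[0,-0.03,0],"grip":-1},{"translation":[0,0,3.2],"twist":[0,-0.028,0],"grip":-1},{"translation":[0,0,0],"twist":[0,0,0],"grip":-1},{"translation":[0,0,0],"twist":[0,0,0],"grip":-1},{"translation":[0,0,0],"twist":[0,0,0],"grip":-1}]'
python3 ti.py; python3 go.py .5805 .3029 .008 57.6
```

```text
t: 9.3
tool_pos: [0.5817, 0.303, 0.0142]
orientation: [2.741, 1.5, -0.013]
force: [0.7, 0.7, -3.3]
opening: 0.0397
t 9.3 pos [0.5817 0.303  0.0142] tilt -0.89 floor z mouth 0.0129 Lmax -0.831 F [ 0.7  0.7 -3.3] tau [ 0.03  0.06 -0.06] open 0.0397 yaw 57.4 y.z 0.011
t 9.3 pos [0.5817 0.303  0.0142] yaw 57.4 zaxis [ 0.001 -0.019 -1.   ] q [ 0.41  0.46  1.48 -0.02  1.21  0.99]
tool mm [-0.6 -1.1  6.2] after-turn mm [-0.7 -1.   6.2] twist [ 0.011   0.0156 -0.0035]
F [ 0.7  0.7 -3.3] open 0.0397
```

```bash
python3 -m pendant '[{"translation":[0,0,0],"twist":[0.0055,0.022,0],"grip":-1},{"translation":[0,0,1.5],"twist":[0,0,0],"grip":-1},{"translation":[0,0,1.5],"twist":[0,0,0],"grip":-1},{"translation":[0,0,1.5],"twist":[0,0,0],"grip":-1},{"translation":[0,0,1],"twist":[0,0,0],"grip":-1},{"translation":[0,0,0.5],"twist":[0,0,0],"grip":-1},{"translation":[0,0,0],"twist":[0,0,0],"grip":-1},{"translation":[0,0,0],"twist":[0,0,0],"grip":-1},{"translation":[0,0,0],"twist":[0,0,0],"grip":-1},{"translation":[0,0,0],"twist":[0,0,0],"grip":-1}]'
python3 ti.py
```

```text
t: 10.3
tool_pos: [0.582, 0.3022, 0.0085]
orientation: [2.756, 1.507, 0.018]
force: [0.1, -0.9, -2.8]
opening: 0.0397
t 10.3 pos [0.582  0.3022 0.0085] tilt 0.55 floor z mouth 0.0045 Lmax 0.461 F [ 0.1 -0.9 -2.8] tau [0.05 0.09 0.03] open 0.0397 yaw 57.34 y.z 0.006
```

Still about 1.5 mm up, so I'll lower it slowly until it touches, then release gently.

```bash
python3 -m pendant '[{"translation":[0,0,1],"twist":[0,0,0],"grip":-1},{"translation":[0,0,1],"twist":[0,0,0],"grip":-1},{"translation":[0,0,0.5],"twist":[0,0,0],"grip":-1},{"translation":[0,0,0.5],"twist":[0,0,0],"grip":-1},{"translation":[0,0,0],"twist":[0,0,0],"grip":-1},{"translation":[0,0,0],"twist":[0,0,0],"grip":-1},{"translation":[0,0,0],"twist":[0,0,0],"grip":-1},{"translation":[0,0,0],"twist":[0,0,0],"grip":-1},{"translation":[0,0,0],"twist":[0,0,0],"grip":-1},{"translation":[0,0,0],"twist":[0,0,0],"grip":-1}]'
python3 ti.py
```

```text
t: 11.3
tool_pos: [0.5824, 0.3024, 0.007]
orientation: [2.756, 1.507, 0.019]
force: [-1.4, -0.6, 0.7]
opening: 0.0399
t 11.3 pos [0.5824 0.3024 0.007 ] tilt 0.58 floor z mouth 0.0029 Lmax 0.2841 F [-1.4 -0.6  0.7] tau [-0.21  0.51 -0.  ] open 0.0399 yaw 57.34 y.z 0.006
```

```bash
python3 -m pendant '[{"translation":[0,0,0],"twist":[0,0,0],"grip":0},{"translation":[0,0,0],"twist":[0,0,0],"grip":0.4},{"translation":[0,0,0],"twist":[0,0,0],"grip":0.7},{"translation":[0,0,-2],"twist":[0,0,0],"grip":0.7},{"translation":[0,0,-10],"twist":[0,0,0],"grip":0.7},{"translation":[0,0,-25],"twist":[0,0,0],"grip":0.7},{"translation":[0,0,-35],"twist":[0,0,0],"grip":0.7},{"translation":[0,0,-35],"twist":[0,0,0],"grip":0.7},{"translation":[0,0,0],"twist":[0,0,0],"grip":0.7},{"translation":[0,0,0],"twist":[0,0,0],"grip":0.7}]'
python3 ti.py
python3 - <<'E'
from h import *
snap("side","side4");snap("top","top4"); a=cv2.imread("pics/side4.png");b=cv2.imread("pics/top4.png")
cv2.imwrite("pics/c4.png",cv2.hconcat([cv2.resize(a[170:270,230:330],(400,400),interpolation=0),cv2.resize(b[180:280,190:290],(400,400),interpolation=0)]))
E
```

```text
t: 12.3
tool_pos: [0.5818, 0.302, 0.121]
orientation: [2.756, 1.507, 0.023]
force: [-0.6, -1.7, -0.8]
opening: 0.0787
t 12.3 pos [0.5818 0.302  0.121 ] tilt 0.71 floor z mouth 0.1166 Lmax 9.4749 F [-0.6 -1.7 -0.8] tau [-0.11  0.17 -0.01] open 0.0787 yaw 57.35 y.z 0.008
```

View pics/c4.png

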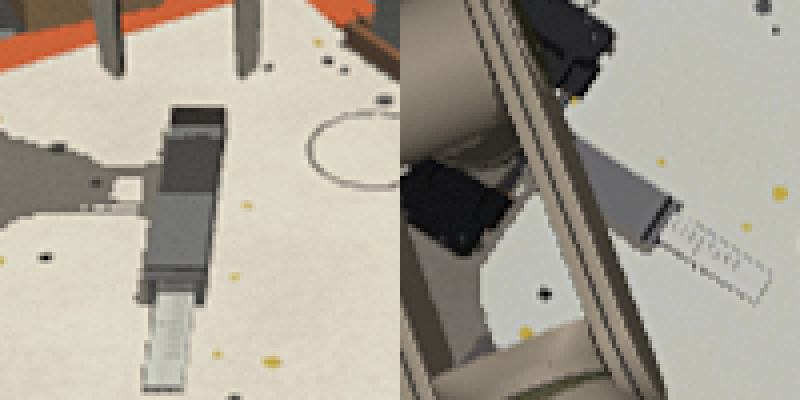

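The tube lies flat with the stick standing out, its end at side crop (164,385) and top crop (762,289). I'll turn those into positions.

```bash
python3 - <<'E'
from h import *
e=plane("top",[[282.7,249],[278.7,256]],.010); m=plane("top",[[259.4,231.5],[253.2,241]],.026)
se=plane("side",[[230+143/4,170+384/4],[230+185/4,170+386/4]],.010)
sm=plane("side",[[230+143/4,170+268/4],[230+206/4,170+272/4]],.026)
for q in(e,m,se,sm): print(q.round(4).tolist(),q.mean(0).round(4))
E=(e.mean(0)+se.mean(0))/2; t=np.array([-np.cos(np.radians(57.4)),-np.sin(np.radians(57.4)),0])
print("end",E,"out est",[(a.mean(0)-b.mean(0))@t for a,b in((e,m),(se,sm))], "top dir",np.degrees(np.arctan2(*(m.mean(0)-e.mean(0))[[1,0]])), "grasp 16mm from end",E-.016*t)
E
python3 go.py .4795 .145 .1 57.4
```

```text
[[0.4843, 0.1284, 0.01], [0.4626, 0.1405, 0.01]] [0.4734 0.1345 0.01  ]
[[0.5369, 0.1998, 0.026], [0.5075, 0.2184, 0.026]] [0.5222 0.2091 0.026 ]
[[0.4627, 0.1339, 0.01], [0.4849, 0.1181, 0.01]] [0.4738 0.126  0.01  ]
[[0.5095, 0.2239, 0.026], [0.544, 0.1977, 0.026]] [0.5267 0.2108 0.026 ]
end [0.47363096 0.13023907 0.01      ] out est [np.float64(0.08911520335641618), np.float64(0.09996695519290523)] top dir 56.85326623326107 grasp 16mm from end [0.4822513  0.14371831 0.01      ]
t 12.4 pos [0.5819 0.3021 0.1205] yaw 57.35 zaxis [ 0.013  0.006 -1.   ] q [0.4  0.33 1.44 0.   1.36 0.97]
tool mm [-187.7   -1.6   18.2] after-turn mm [-187.5   -1.7   20.5] twist [ 0.0076 -0.0123 -0.001 ]
F [0.2 1.  0.1] open 0.0795
```

Both views put the stick about 90 mm out: its tip was dragged along while the tube levelled. Its tip probably rests lightly by the bench, but the tube still holds it. I'll take it near the end and check from close up before gripping.

```bash
python3 go.py .4837 .149 .05 57.3; python3 -m pendant '[{"translation":[-30,0,0],"twist":[0.0038,-0.006,0],"grip":0.3},{"translation":[-35,0,0],"twist":[0.0038,-0.006,0],"grip":0.3},{"translation":[-35,0,0],"twist":[0,0,0],"grip":0.3},{"translation":[-35,0,0],"twist":[0,0,0],"grip":0.3},{"translation":[-30,0,5],"twist":[0,0,0],"grip":0.3},{"translation":[-15,0,15],"twist":[0,0,0],"grip":0.3},{"translation":[0,-1,20],"twist":[0,0,0],"grip":0.3},{"translation":[0,-1,20],"twist":[0,0,0],"grip":0.3},{"translation":[0,0,10],"twist":[0,0,0],"grip":0.3},{"translation":[0,0,0],"twist":[0,0,0],"grip":0.3}]'
python3 go.py .4837 .149 .004 57.3
python3 - <<'E'
from h import *
snap("side","side5");a=cv2.imread("pics/side5.png"); s,M=st(); print(proj("side",s["tool_pos"]))
cv2.imwrite("pics/c5.png",cv2.resize(a[190:290,210:330],(720,600),interpolation=0))
E
```

```text
t 12.4 pos [0.5819 0.3021 0.1205] yaw 57.35 zaxis [ 0.013  0.006 -1.   ] q [0.4  0.33 1.44 0.   1.36 0.97]
tool mm [-182.7   -0.6   68.3] after-turn mm [-181.9    0.    70.5] twist [ 0.0076 -0.0123  0.0008]
F [0.2 1.  0.1] open 0.0795
t: 13.4
tool_pos: [0.4691, 0.1436, 0.0347]
orientation: [-2.751, -1.505, 0.032]
force: [-0.6, 0.3, -0.4]
opening: 0.0604
t 13.4 pos [0.4691 0.1436 0.0347] yaw 57.36 zaxis [-0.02  -0.005 -1.   ] q [ 0.19  0.03  1.94 -0.    1.19  0.76]
tool mm [12.9  9.8 30.4] after-turn mm [12.4  9.4 30.7] twist [-0.0142  0.0151  0.001 ]
F [-0.6  0.3 -0.4] open 0.0604
[[265.77074683 255.52811164]]
```

View pics/c5.png

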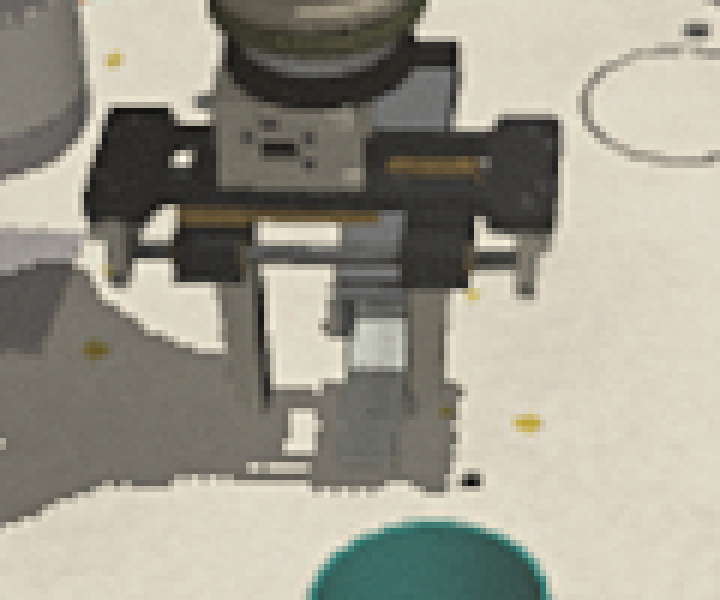

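The fingers sit about 10 mm to the left of the stick (stick at crop x≈375, finger gap centre ≈340), which agrees with the computed correction. Correct, then descend.

```bash
python3 -m pendant '[{"translation":[6,5,0],"twist":[-0.007,0.0075,0],"grip":0.3},{"translation":[6.4,4.4,0],"twist":[-0.007,0.0075,0],"grip":0.3},{"translation":[0,0,8],"twist":[0,0,0],"grip":0.3},{"translation":[0,0,8],"twist":[0,0,0],"grip":0.3},{"translation":[0,0,6],"twist":[0,0,0],"grip":0.3},{"translation":[0,0,4],"twist":[0,0,0],"grip":0.3},{"translation":[0,0,2],"twist":[0,0,0],"grip":0.3},{"translation":[0,0,0],"twist":[0,0,0],"grip":0.3},{"translation":[0,0,0],"twist":[0,0,0],"grip":0.3},{"translation":[0,0,0],"twist":[0,0,0],"grip":0.3}]'
python3 go.py .4837 .149 .003 57.3
python3 - <<'E'
from h import *
snap("side","side6");a=cv2.imread("pics/side6.png"); s,M=st(); print(proj("side",s["tool_pos"]))
cv2.imwrite("pics/c6.png",cv2.resize(a[190:290,210:330],(720,600),interpolation=0))
E
```

```text
t: 14.45
tool_pos: [0.488, 0.1506, 0.0074]
orientation: [2.754, 1.508, 0.009]
force: [-0.5, 0.3, -0.8]
opening: 0.0602
t 14.45 pos [0.488  0.1506 0.0074] yaw 57.42 zaxis [ 0.006  0.001 -1.   ] q [0.2  0.1  1.93 0.   1.11 0.77]
tool mm [-3.7 -2.8  4.3] after-turn mm [-3.7 -2.7  4.4] twist [ 0.0043 -0.0044  0.0021]
F [-0.5  0.3 -0.8] open 0.0602
[[271.53969703 259.82269753]]
```

View pics/c6.png

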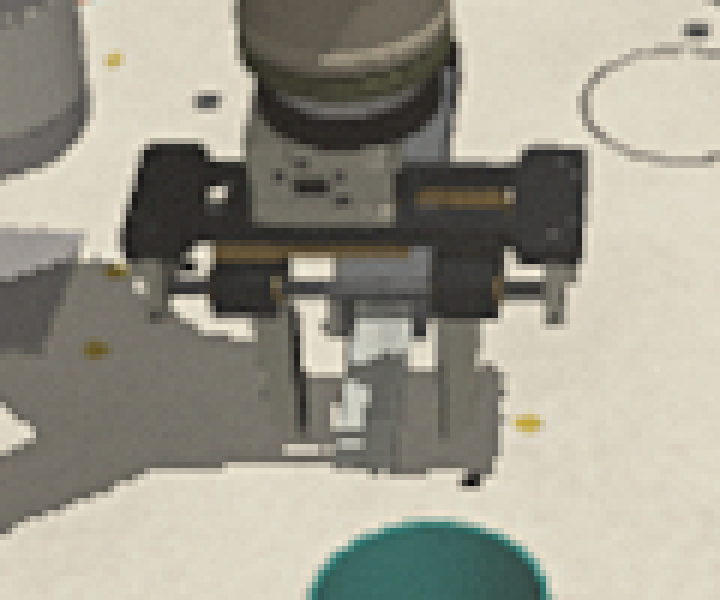

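The stick is now centred between the fingers, with its end at crop (370,465). I'll go down the last 4 mm and grip.

```bash
python3 -m pendant '[{"translation":[-2,0,2.5],"twist":[0,0,0],"grip":0.3},{"translation":[0,0,2],"twist":[0,0,0],"grip":0.3},{"translation":[0,0,0],"twist":[0,0,0],"grip":0},{"translation":[0,0,0],"twist":[0,0,0],"grip":-0.3},{"translation":[0,0,0],"twist":[0,0,0],"grip":-1},{"translation":[0,0,0],"twist":[0,0,0],"grip":-1},{"translation":[0,0,0],"twist":[0,0,0],"grip":-1},{"translation":[0,0,0],"twist":[0,0,0],"grip":-1},{"translation":[0,0,0],"twist":[0,0,0],"grip":-1},{"translation":[0,0,0],"twist":[0,0,0],"grip":-1}]' 50
python3 go.py .4837 .149 .003 57.3
```

```text
t: 15.5
tool_pos: [0.4875, 0.1488, 0.0032]
orientation: [2.754, 1.508, 0.011]
force: [-0.5, 0.3, -0.4]
opening: 0.0249
t 15.5 pos [0.4875 0.1488 0.0032] yaw 57.41 zaxis [ 0.007  0.002 -1.   ] q [0.2  0.1  1.94 0.   1.1  0.76]
tool mm [-1.9 -3.3  0.2] after-turn mm [-1.9 -3.3  0.2] twist [ 0.0054 -0.0053  0.0019]
F [-0.5  0.3 -0.4] open 0.0249
```

```bash
python3 -m pendant '[{"translation":[0,0,-2],"twist":[0,0,0],"grip":-1},{"translation":[-6,0,-1],"twist":[0,0,0],"grip":-1},{"translation":[-10,0,-0.5],"twist":[0,0,0],"grip":-1},{"translation":[-12,0,-0.5],"twist":[0,0,0],"grip":-1},{"translation":[-12,0,-0.5],"twist":[0,0,0],"grip":-1},{"translation":[-12,0,-0.5],"twist":[0,0,0],"grip":-1},{"translation":[-12,0,-0.5],"twist":[0,0,0],"grip":-1},{"translation":[-12,0,-0.5],"twist":[0,0,0],"grip":-1},{"translation":[-10,0,-1],"twist":[0,0,0],"grip":-1},{"translation":[-5,0,-1],"twist":[0,0,0],"grip":-1}]'
python3 go.py .432 .066 .01 57.4
python3 - <<'E'
from h import *
snap("side","side7");a=cv2.imread("pics/side7.png"); s,M=st(); print(proj("side",s["tool_pos"]))
snap("top","top7");b=cv2.imread("pics/top7.png")
cv2.imwrite("pics/c7.png",cv2.hconcat([cv2.resize(a[180:300,210:330],(400,400),interpolation=0),cv2.resize(b[180:300,190:310],(400,400),interpolation=0)]))
E
```

```text
t: 16.5
tool_pos: [0.4327, 0.0648, 0.0106]
orientation: [2.754, 1.508, 0.009]
force: [-0.3, 0.0, -0.8]
opening: 0.0248
t 16.5 pos [0.4327 0.0648 0.0106] yaw 57.4 zaxis [ 0.006  0.001 -1.   ] q [ 0.03 -0.1   2.13  0.    1.11  0.6 ]
tool mm [ 0.6 -1.2  0.6] after-turn mm [ 0.6 -1.2  0.6] twist [ 0.0044 -0.0038 -0.0001]
F [-0.3  0.  -0.8] open 0.0248
[[267.59976102 285.84494999]]
```

View pics/c7.png

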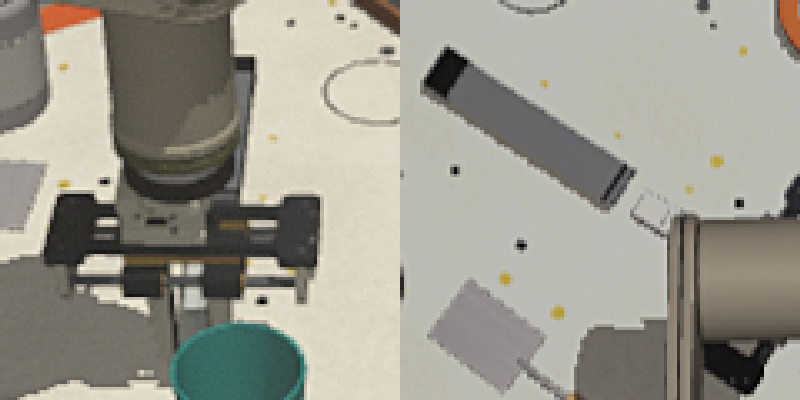

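The stick is fully out of the tube: its rear end is at right crop (641,198) with a gap to the mouth. The tube still lies flat. I'll lift to a travel height, start turning, and refine the cup centre and where the grip sits along the stick.

```bash
python3 - <<'E'
from h import *
s,M=st(); r=plane("top",[[262.3,239.4]],.017)[0]; print("rear",r,"tool mm",((r-s["tool_pos"])@M*1000).round(1))
print("rim top px",plane("top",[[406.7,207]],.16))
a=cv2.imread("pics/side0.png"); d=np.load("pics/side0.npy"); v,u=np.mgrid[270:350,370:440]; px=np.c_[u.ravel(),v.ravel()]
P=pts("side",px,d); P=P[(P[:,2]>.150)&(P[:,2]<.165)&(np.hypot(P[:,0]-.6,P[:,1]+.237)<.07)]; print("rim side",cv2.minEnclosingCircle((P[:,:2]*1000).astype(np.float32)),len(P))
d=np.load("pics/top0.npy"); v,u=np.mgrid[170:250,460:525]; P=pts("top",np.c_[u.ravel(),v.ravel()],d); P=P[(P[:,2]>.2)&(P[:,2]<.35)]
print("head",cv2.minAreaRect((P[:,:2]*1000).astype(np.float32)),P[:,1].max())
E
python3 -m pendant '[{"translation":[0,0,-20],"twist":[0,0,0],"grip":-1},{"translation":[0,0,-30],"twist":[0,0,0],"grip":-1},{"translation":[0,0,-30],"twist":[0,0,0],"grip":-1},{"translation":[0,0,-30],"twist":[0,0,0],"grip":-1},{"translation":[0,0,-30],"twist":[0,0,0.08],"grip":-1},{"translation":[0,0,-30],"twist":[0,0,0.13],"grip":-1},{"translation":[0,0,-30],"twist":[0,0,0.13],"grip":-1},{"translation":[0,0,-20],"twist":[0,0,0.13],"grip":-1},{"translation":[0,0,-10],"twist":[0,0,0.13],"grip":-1},{"translation":[0,0,0],"twist":[0,0,0.13],"grip":-1}]'
python3 go.py .544 -.207 .24 -30
```

```text
rear [0.51317108 0.19140953 0.017     ] tool mm [149.5  -0.6  -5.6]
rim top px [[ 0.60041892 -0.23567006  0.16      ]]
rim side ((599.5498046875, -236.2120361328125), 47.526634216308594) 420
head ((556.2156372070312, -441.14129638671875), (122.71361541748047, 186.6213836669922), 76.83381652832031) -0.3642833661485952
t: 17.6
tool_pos: [0.4326, 0.0677, 0.2514]
orientation: [-3.115, -0.388, -0.013]
force: [0.2, 0.4, -1.6]
opening: 0.0248
t 17.6 pos [0.4326 0.0677 0.2514] yaw 14.21 zaxis [ 0.008  0.003 -1.   ] q [ 0.04 -0.34  1.87  0.    1.61  1.36]
tool mm [ 40.4 293.7  11.4] after-turn mm [233.8 182.2  11.4] twist [-0.0046 -0.0078  0.7716]
F [ 0.2  0.4 -1.6] open 0.0248
```

```bash
python3 -m pendant '[{"translation":[0,0,0],"twist":[0,0,0.129],"grip":-1},{"translation":[0,0,0],"twist":[0,0,0.129],"grip":-1},{"translation":[0,0,0],"twist":[0,0,0.129],"grip":-1},{"translation":[0,0,0],"twist":[0,0,0.129],"grip":-1},{"translation":[0,0,0],"twist":[0,0,0.129],"grip":-1},{"translation":[0,0,0],"twist":[0,0,0.1],"grip":-1},{"translation":[15,12,0],"twist":[0,0,0],"grip":-1},{"translation":[25,20,0],"twist":[0,0,0],"grip":-1},{"translation":[30,24,0],"twist":[0,0,0],"grip":-1},{"translation":[30,24,0],"twist":[0,0,0],"grip":-1}]'
python3 go.py .5441 -.2038 .24 -30
```

```text
t: 18.6
tool_pos: [0.4826, -0.0471, 0.2545]
orientation: [-3.024, 0.808, -0.02]
force: [-0.7, 0.6, -0.6]
opening: 0.0246
t 18.6 pos [ 0.4826 -0.0471  0.2545] yaw -29.93 zaxis [ 0.015  0.008 -1.   ] q [-0.21 -0.21  1.76  0.01  1.58  1.88]
tool mm [131.4 105.3  14.2] after-turn mm [131.6 104.9  14.5] twist [-0.0146 -0.009   0.0012]
F [-0.7  0.6 -0.6] open 0.0246
```

```bash
python3 -m pendant '[{"translation":[25,20,0],"twist":[-0.007,-0.0045,0],"grip":-1},{"translation":[25,20,0],"twist":[-0.007,-0.0045,0],"grip":-1},{"translation":[25,20,0],"twist":[0,0,0],"grip":-1},{"translation":[22,18,0],"twist":[0,0,0],"grip":-1},{"translation":[15,12,0],"twist":[0,0,0],"grip":-1},{"translation":[8,6,0],"twist":[0,0,0],"grip":-1},{"translation":[3,2,5],"twist":[0,0,0],"grip":-1},{"translation":[0,0,10],"twist":[0,0,0],"grip":-1},{"translation":[0,0,10],"twist":[0,0,0],"grip":-1},{"translation":[0,0,5],"twist":[0,0,0],"grip":-1}]'
python3 go.py .5441 -.2038 .18 -30
python3 - <<'E'
from h import *
snap("side","side8");a=cv2.imread("pics/side8.png"); s,M=st(); print(proj("side",s["tool_pos"]))
cv2.imwrite("pics/c8.png",cv2.resize(a[200:380,320:520],(666,600),interpolation=0))
E
```

```text
t: 19.6
tool_pos: [0.5453, -0.1998, 0.221]
orientation: [-3.033, 0.811, -0.001]
force: [-0.0, 0.4, -1.2]
opening: 0.0247
t 19.6 pos [ 0.5453 -0.1998  0.221 ] yaw -29.95 zaxis [ 0.001  0.002 -1.   ] q [-0.44  0.08  1.54  0.    1.52  1.65]
tool mm [ 0.9  4.1 41. ] after-turn mm [ 0.9  4.  41. ] twist [-0.0023  0.0002  0.0008]
F [-0.   0.4 -1.2] open 0.0247
[[374.59121704 266.85393341]]
```

View pics/c8.png

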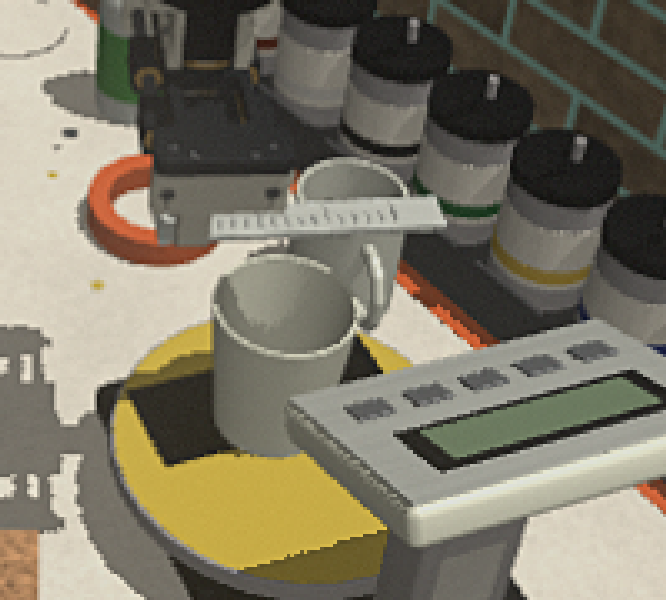

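The stick is over the cup, with its rear end at crop (442,212) and its visible near part at (212,228). I'll check its pitch by comparing projected edges with these pixels.

```bash
python3 - <<'E'
from h import *
s,M=st(); f=lambda c:(320+c[0]/3.33,200+c[1]/3.333)
print("meas rear top corners",f((440,197)),f((445,221)),"near-edge top at left",f((212,236)))
for x in (149.5,):
  for z in (-10,-5,0,5):
    print(x,z,proj("side",[s["tool_pos"]+M@np.array([x,y,z])/1000 for y in(-13,13)]).round(1).tolist())
for x in(20,30,40):
  print(x,[(z,proj("side",[s["tool_pos"]+M@np.array([x,y,z])/1000 for y in(-13,13)]).round(1).tolist()) for z in(-8,-4)])
E
```

```text
meas rear top corners (452.13213213213214, 259.1059105910591) (453.6336336336336, 266.3066306630663) near-edge top at left (383.66366366366367, 270.80708070807077)
149.5 -10 [[449.3, 257.5], [452.4, 266.2]]
149.5 -5 [[448.9, 259.4], [452.0, 268.1]]
149.5 0 [[448.5, 261.3], [451.6, 270.0]]
149.5 5 [[448.1, 263.2], [451.2, 272.0]]
20 [(-8, [[384.2, 259.3], [386.0, 268.1]]), (-4, [[384.1, 260.8], [385.8, 269.6]])]
30 [(-8, [[389.3, 259.2], [391.2, 268.0]]), (-4, [[389.1, 260.7], [391.0, 269.5]])]
40 [(-8, [[394.3, 259.1], [396.3, 267.9]]), (-4, [[394.1, 260.6], [396.1, 269.4]])]
```

The stick's far end is about 4–5 mm high. I'll level it with a small −y turn, correct the position, and descend to just above the rim.

```bash
python3 go.py .5428 -.203 .168 -30; python3 -m pendant '[{"translation":[0,0,0],"twist":[-0.002,-0.015,0],"grip":-1},{"translation":[0,0,0],"twist":[0,-0.015,0],"grip":-1},{"translation":[-1,3.5,10],"twist":[0,0,0],"grip":-1},{"translation":[0,0,12],"twist":[0,0,0],"grip":-1},{"translation":[0,0,12],"twist":[0,0,0],"grip":-1},{"translation":[0,0,10],"twist":[0,0,0],"grip":-1},{"translation":[0,0,5],"twist":[0,0,0],"grip":-1},{"translation":[0,0,0],"twist":[0,0,0],"grip":-1},{"translation":[0,0,0],"twist":[0,0,0],"grip":-1},{"translation":[0,0,0],"twist":[0,0,0],"grip":-1}]'
python3 go.py .5428 -.203 .164 -30
python3 - <<'E'
from h import *
snap("side","side9");a=cv2.imread("pics/side9.png")
cv2.imwrite("pics/c9.png",cv2.resize(a[235:345,350:470],(654,600),interpolation=0))
E
```

```text
t 19.65 pos [ 0.5449 -0.1996  0.2202] yaw -29.94 zaxis [-0.     0.003 -1.   ] q [-0.44  0.08  1.54  0.    1.52  1.65]
tool mm [-0.1  4.1 52.2] after-turn mm [-0.2  4.  52.2] twist [-0.0022  0.0015  0.001 ]
F [ 0.8  0.1 -2.8] open 0.0243
t: 20.65
tool_pos: [0.5398, -0.2, 0.1662]
orientation: [-3.026, 0.807, 0.054]
force: [0.1, 0.3, -0.7]
opening: 0.0248
t 20.65 pos [ 0.5398 -0.2     0.1662] yaw -29.86 zaxis [-0.031  0.018 -0.999] q [-0.45  0.13  1.59  0.    1.46  1.65]
tool mm [4.2 1.1 2. ] after-turn mm [4.1 1.1 2.2] twist [-0.0001  0.0356  0.0024]
F [ 0.1  0.3 -0.7] open 0.0248
```

View pics/c9.png

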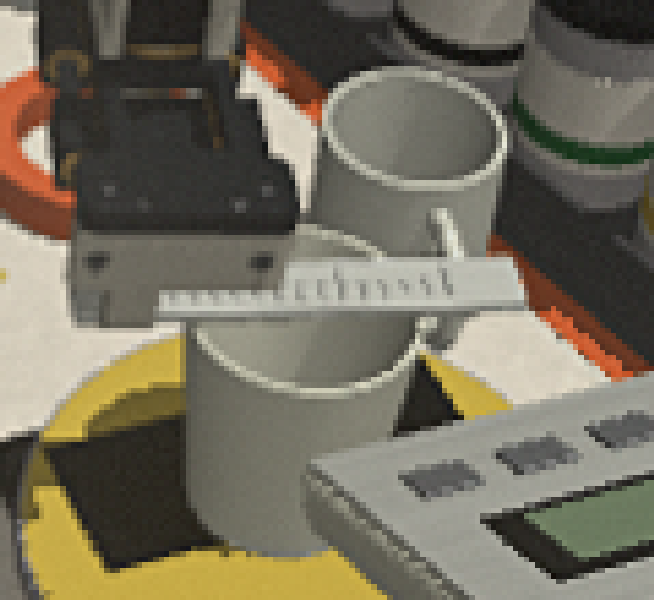

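The stick is now nearly level and a few mm above the rim. I'll make the small position correction and lower gently.

```bash
python3 -m pendant '[{"translation":[2,0.5,0],"twist":[0,0,0],"grip":-1},{"translation":[2,0.5,0],"twist":[0,0,0],"grip":-1},{"translation":[0,0,1],"twist":[0,0,0],"grip":-1},{"translation":[0,0,1],"twist":[0,0,0],"grip":-1},{"translation":[0,0,1],"twist":[0,0,0],"grip":-1},{"translation":[0,0,0.5],"twist":[0,0,0],"grip":-1},{"translation":[0,0,0],"twist":[0,0,0],"grip":-1},{"translation":[0,0,0],"twist":[0,0,0],"grip":-1},{"translation":[0,0,0],"twist":[0,0,0],"grip":-1},{"translation":[0,0,0],"twist":[0,0,0],"grip":-1}]'
python3 go.py .5428 -.203 .160 -30
python3 -c "
from h import *
for i in range(5):
    robot.read_camera('side'); s=robot.read_state(); print(s['force'].round(1),s['wrist_torque'].round(2),s['tool_pos'].round(4))"
```

```text
t: 21.7
tool_pos: [0.544, -0.2035, 0.164]
orientation: [-3.027, 0.807, 0.049]
force: [0.7, -0.6, -1.2]
opening: 0.0248
t 21.7 pos [ 0.544  -0.2035  0.164 ] yaw -29.86 zaxis [-0.028  0.016 -0.999] q [-0.45  0.14  1.58  0.    1.46  1.64]
tool mm [-1.1  0.2  4. ] after-turn mm [-1.2  0.2  4. ] twist [-0.0003  0.0325  0.0025]
F [ 0.7 -0.6 -1.2] open 0.0248
[-0.6  0.3 -1. ] [ 0.06  0.21 -0.02] [ 0.544  -0.2035  0.164 ]
[-0.9  0.2 -1. ] [0.07 0.2  0.01] [ 0.544  -0.2035  0.164 ]
[ 1.1 -0.1 -0.9] [0.07 0.24 0.  ] [ 0.544  -0.2035  0.164 ]
[-0.3 -1.1 -1.6] [0.06 0.18 0.03] [ 0.544  -0.2035  0.164 ]
[ 0.2  0.1 -0.4] [0.07 0.2  0.02] [ 0.544  -0.2035  0.164 ]
```

```bash
python3 -m pendant '[{"translation":[-0.5,0,0.7],"twist":[0,0,0],"grip":-1},{"translation":[0,0,0.7],"twist":[0,0,0],"grip":-1},{"translation":[0,0,0.7],"twist":[0,0,0],"grip":-1},{"translation":[0,0,0.7],"twist":[0,0,0],"grip":-1},{"translation":[0,0,0],"twist":[0,0,0],"grip":-1},{"translation":[0,0,0],"twist":[0,0,0],"grip":-1},{"translation":[0,0,0],"twist":[0,0,0],"grip":-1},{"translation":[0,0,0],"twist":[0,0,0],"grip":-1},{"translation":[0,0,0],"twist":[0,0,0],"grip":-1},{"translation":[0,0,0],"twist":[0,0,0],"grip":-1}]'
python3 -c "
from h import *
for i in range(6):
    robot.read_camera('side'); s=robot.read_state(); print(s['force'].round(1),s['wrist_torque'].round(2),s['tool_pos'].round(4))"
```

```text
t: 22.95
tool_pos: [0.5437, -0.2033, 0.1624]
orientation: [-3.027, 0.807, 0.047]
force: [-1.3, -0.6, 1.8]
opening: 0.0249
[-1.3  0.6  1.1] [ 0.12  0.39 -0.01] [ 0.5437 -0.2033  0.1624]
[-0.6  0.8  1.6] [ 0.1   0.38 -0.03] [ 0.5437 -0.2033  0.1624]
[-1.9  1.2  1.6] [ 0.14  0.43 -0.02] [ 0.5437 -0.2033  0.1624]
[-0.9  0.1  2.2] [ 0.1   0.36 -0.03] [ 0.5437 -0.2033  0.1624]
[-1.   1.2  0.7] [ 0.16  0.38 -0.01] [ 0.5437 -0.2033  0.1624]
[-1.4  0.6  0.5] [0.11 0.33 0.01] [ 0.5437 -0.2033  0.1624]
```

Contact is felt: about 2 N on the rim. I'll ease the grip to 5 N, open just clear, and go straight up.

```bash
python3 -m pendant '[{"translation":[0,0,-0.3],"twist":[0,0,0],"grip":-1},{"translation":[0,0,0],"twist":[0,0,0],"grip":-1},{"translation":[0,0,0],"twist":[0,0,0],"grip":-0.4},{"translation":[0,0,0],"twist":[0,0,0],"grip":-0.3},{"translation":[0,0,0],"twist":[0,0,0],"grip":-0.2},{"translation":[0,0,0],"twist":[0,0,0],"grip":-0.1},{"translation":[0,0,0],"twist":[0,0,0],"grip":0},{"translation":[0,0,0],"twist":[0,0,0],"grip":0},{"translation":[0,0,-3],"twist":[0,0,0],"grip":0},{"translation":[0,0,-5],"twist":[0,0,0],"grip":0}]' 5
python3 -m pendant '[{"translation":[0,0,-10],"twist":[0,0,0],"grip":0},{"translation":[0,0,-20],"twist":[0,0,0],"grip":0},{"translation":[-5,0,-30],"twist":[0,0,0],"grip":0},{"translation":[-20,-10,-20],"twist":[0,0,0],"grip":0},{"translation":[-30,-20,0],"twist":[0,0,0],"grip":0},{"translation":[-30,-20,0],"twist":[0,0,0],"grip":0},{"translation":[-30,-20,0],"twist":[0,0,0],"grip":0},{"translation":[-30,-20,0],"twist":[0,0,0],"grip":0},{"translation":[-10,-10,0],"twist":[0,0,0],"grip":0},{"translation":[0,0,0],"twist":[0,0,0],"grip":0}]'
python3 - <<'E'
from h import *
snap("side","sideA");snap("top","topA"); a=cv2.imread("pics/sideA.png"); b=cv2.imread("pics/topA.png")
cv2.imwrite("pics/cA.png",cv2.hconcat([cv2.resize(a[230:350,340:480],(467,400)),cv2.resize(b[160:260,355:435],(320,400))]))
E
```

```text
t: 24.25
tool_pos: [0.5436, -0.2033, 0.1697]
orientation: [-3.027, 0.807, 0.049]
force: [0.4, 0.2, 0.5]
opening: 0.0466
t: 25.25
tool_pos: [0.4609, -0.0371, 0.2686]
orientation: [-3.026, 0.811, 0.03]
force: [0.2, -0.8, 0.2]
opening: 0.0463
```

The picture limit is reached, so I'll check by numbers.

```bash
python3 - <<'E'
from h import *
d=np.load("pics/topA.npy"); v,u=np.mgrid[0:480,0:640]; P=pts("top",np.c_[u.ravel(),v.ravel()],d).reshape(480,640,3); z=P[...,2]
m=np.zeros((480,640),bool); m[175:245,365:448]=1; m&=(z>.145)&(z<.185)
c=(0.600,-0.236); r=np.hypot(P[...,0]-c[0],P[...,1]-c[1])
print("top: all rim-level",cv2.minAreaRect((P[m&(r<.1)][:,:2]*1000).astype(np.float32)))
t=np.array([np.cos(np.radians(-30)),np.sin(np.radians(-30))]); Q=P[m&(r<.1)]; a=(Q[:,:2]-c)@t*1000; n=(Q[:,:2]-c)@[t[1],-t[0]]*1000
b=np.abs(a)>50; print("stick along",a[b].min(),a[b].max(),"across",n[b].min(),n[b].max(),"z front/back",np.median(Q[a<-50,2]),np.median(Q[a>50,2]))
b=np.abs(n)>18; print("rim across extents",n[b].min(),n[b].max())
ds=np.load("pics/sideA.npy"); S=pts("side",np.c_[u.ravel(),v.ravel()],ds); q=S[(S[:,2]>.15)&(S[:,2]<.18)&(np.hypot(S[:,0]-c[0],S[:,1]-c[1])<.1)]
a=(q[:,:2]-c)@t*1000;n=(q[:,:2]-c)@[t[1],-t[0]]*1000; print("side stick along",a.min(),a.max(),"z",[np.median(q[(a>l)&(a<l+20),2]).round(4) for l in(-85,-65,45,65)])
# change of other things between first and last pictures
for nm in("top","side"):
    A=cv2.imread(f"pics/{nm}0.png");B=cv2.imread(f"pics/{nm}A.png"); D=(cv2.absdiff(A,B).max(2)>45).astype(np.uint8)
    D=cv2.morphologyEx(D,cv2.MORPH_OPEN,np.ones((3,3),np.uint8)); k,_,s,_=cv2.connectedComponentsWithStats(D); print(nm,[x.tolist() for x in s[1:] if x[4]>25])
m=np.zeros((480,640),bool); m[185:260,185:280]=1; print("tube z>12mm", cv2.minAreaRect((P[m&(z>.02)&(z<.035)][:,:2]*1000).astype(np.float32)), "n>45mm",(m&(z>.045)).sum())
E
```

```text
top: all rim-level ((600.8673095703125, -235.83494567871094), (87.80854797363281, 164.42678833007812), 38.87234878540039)
stick along -83.29430148852408 86.3561661360045 across -16.635356711733987 12.584968603946974 z front/back 0.16631923832242124 0.16620094266538032
rim across extents -44.76047618714557 43.706417069406
side stick along -83.34451610331786 86.61562940067299 z [np.float64(0.1652), np.float64(0.1659), np.float64(0.1653), np.float64(0.1655)]
top [[403, 179, 21, 33, 288], [196, 195, 12, 13, 88], [200, 201, 13, 14, 87], [393, 205, 8, 10, 60], [223, 214, 150, 223, 11465], [389, 219, 14, 15, 131], [371, 225, 4, 11, 39], [252, 234, 11, 13, 77], [369, 248, 10, 17, 112], [357, 306, 7, 13, 50], [356, 320, 6, 7, 38], [51, 325, 119, 62, 1949], [24, 359, 24, 43, 366], [49, 360, 87, 67, 2076], [272, 385, 71, 90, 4167], [164, 390, 55, 29, 448], [344, 402, 15, 12, 94], [125, 405, 21, 30, 134], [184, 423, 83, 57, 3092]]
side [[0, 0, 15, 2, 30], [43, 0, 12, 5, 47], [203, 0, 12, 3, 30], [268, 0, 50, 15, 454], [177, 2, 14, 6, 55], [0, 5, 154, 67, 5565], [319, 9, 15, 14, 116], [153, 10, 8
[... 170 characters left out ...]
73, 115, 19, 13, 88], [299, 125, 8, 7, 36], [270, 129, 47, 99, 2692], [104, 137, 6, 7, 33], [66, 182, 18, 12, 148], [87, 191, 22, 35, 466], [7, 195, 39, 24, 314], [77, 229, 8, 7, 36], [88, 230, 24, 66, 1092], [75, 237, 6, 25, 96], [63, 241, 11, 20, 108], [81, 245, 4, 15, 48], [262, 245, 18, 5, 74], [43, 261, 15, 4, 48], [104, 267, 161, 62, 5353], [44, 280, 28, 13, 243], [424, 283, 9, 7, 37], [440, 283, 9, 8, 49], [398, 284, 28, 10, 184], [4, 290, 9, 6, 41], [354, 318, 6, 7, 35], [336, 332, 9, 9, 73], [0, 355, 17, 41, 492], [15, 395, 22, 17, 283], [35, 397, 19, 11, 135]]
tube z>12mm ((514.9158935546875, 339.2962646484375), (212.27796936035156, 192.20692443847656), 57.36592102050781) n>45mm 42
```

```bash
python3 -c "
from h import *
print(robot.read_state()['t']); print(robot.close_job())"
```

```text
25.35
the job is handed in; nothing more can be done
None
```

The stick lies level across the rim of the white cup on the scale, and the job was handed in at 25.4 s of the allowed 51 s. I tipped the tube mouth-down until the stick slid out, laid it flat and let go. Then I drew the stick out by its end and set it on the rim with about 2 N.

**Last checks, by depth in both views:**
- **Stick:** it spans −83 to +86 mm about the cup centre. Its top is at about 165–166 mm at both ends, so it is level.
- **Cup:** it stands upright and has not measurably moved.
- **Other things:** I saw no sign that any of them moved. The before/after image differences seem to come from the arm, its shadow, the tube and the stick.
- **Gripper:** it is well clear of everything.

**What went less well:**
- **Stick out too far:** it stood about 90 mm out of the laid-down tube, against the roughly 55 mm I planned. Its tip was dragged along while I levelled the tube. The tip probably rested on the bench, but the tube still held the rest of the stick, so it never fell out.
- **No final look:** the last placement was checked only by numbers, because the picture viewer had reached its limit.

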